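# Put the wooden lids back on the storage canisters

## Task

Three open grey canisters and their three round wooden lids are drying on the drainboard, mixed up. Put each wooden lid on the canister it fits, the small, middle and large one each on its own, properly seated with its plug inside the mouth; set the lids down rather than dropping them. Leave the canisters standing where they are, and do not disturb the aluminium saucepan lid, the jug or the rolling pin.

Things in the scene. Friction and masses are not known exactly. Their poses are not given: they have to be found in the camera images.
- lid_small: the small wooden lid, loose: round disc 70 mm in diameter, 8 mm thick, with a round upright knob on top to grip (24 mm diameter, 32 mm high) and a round plug below (36 mm diameter, 10 mm deep) on which it stands. Origin: centre of the plug's underside; z up. Disc 10 to 18 mm, knob 18 to 50 mm above the origin. It belongs on canister_small.
- lid_medium: the medium wooden lid, loose: round disc 92 mm in diameter, 8 mm thick, with a round upright knob on top to grip (24 mm diameter, 32 mm high) and a round plug below (58 mm diameter, 10 mm deep) on which it stands. Origin: centre of the plug's underside; z up. Disc 10 to 18 mm, knob 18 to 50 mm above the origin. It belongs on canister_medium.
- lid_large: the large wooden lid, loose: round disc 114 mm in diameter, 8 mm thick, with a round upright knob on top to grip (24 mm diameter, 32 mm high) and a round plug below (80 mm diameter, 10 mm deep) on which it stands. Origin: centre of the plug's underside; z up. Disc 10 to 18 mm, knob 18 to 50 mm above the origin. It belongs on canister_large.
- canister_small: the small grey stoneware canister, loose, open at the top: straight round pot, 62 mm outside diameter, 52 mm mouth, 70 mm high. Origin: centre of its underside, on the drainboard; z up. With lid_small seated, the lid's origin is 60 mm above this origin on the same axis; the plug has 8 mm of play all round.
- canister_medium: the medium grey stoneware canister, loose, open at the top: straight round pot, 84 mm outside diameter, 74 mm mouth, 80 mm high. Origin: centre of its underside, on the drainboard; z up. With lid_medium seated, the lid's origin is 70 mm above this origin on the same axis; the plug has 8 mm of play all round.
- canister_large: the large grey stoneware canister, loose, open at the top: straight round pot, 106 mm outside diameter, 96 mm mouth, 90 mm high. Origin: centre of its underside, on the drainboard; z up. With lid_large seated, the lid's origin is 80 mm above this origin on the same axis; the plug has 8 mm of play all round.
- pan_lid: a domed aluminium saucepan lid lying flat, loose, not to be moved: 120 mm diameter, 17 mm high, with a black arched handle over it, top at 41 mm. Origin: centre of its underside; the handle runs along its x.
- jug: a blue plastic jug with a white lid and a grey press-button vent, loose, not to be disturbed: 106 mm diameter, 164 mm high, side handle reaching 93 mm from the axis along its +x, short spout along -x. Origin: centre of its underside.
- rolling_pin: a wooden rolling pin lying at the far edge of the drainboard, loose, not to be disturbed: 48 mm diameter, 420 mm long along its x with handles. Origin: under its middle. All stands on the drainboard, a fixed white slab with its top at z = 12 mm; at its right (-y) end, clear of the work beyond y = -0.36 m, are a fixed steel bowl with leaning plates (160 mm high) and a frying pan.
Not all that is in view belongs to the job. Leave any blue look-alike of the lid_large alone.

How it is judged:
At the end, for the whole second after the job is handed in: Each wooden lid seated on its own canister: within 10 mm of its axis, 4 mm of seated height, level within 0.06 rad; canisters upright, within 40 mm of where they stood; all at rest; saucepan lid, jug and rolling pin within 30 mm of where they were (horizontal distance between lid_small and canister_small below 0.01 m and z of lid_small in the frame of canister_small between 0.056 and 0.064 m and angle between the z axis of lid_small and the z axis of canister_small, either way round below 0.06 rad and angle between each of lid_small, lid_medium, lid_large's own z axis and vertical below 0.08 rad and angle between each of canister_small, canister_medium, canister_large's own z axis and vertical below 0.06 rad and distance of each of canister_small, canister_medium, canister_large from where it was at the start of the episode below 0.04 m and linear speed of each of lid_small, canister_small, lid_medium, canister_medium, lid_large, canister_large below 0.02 m/s and horizontal distance between lid_medium and canister_medium below 0.01 m and z of lid_medium in the frame of canister_medium between 0.066 and 0.074 m and angle between the z axis of lid_medium and the z axis of canister_medium, either way round below 0.06 rad and horizontal distance between lid_large and canister_large below 0.01 m and z of lid_large in the frame of canister_large between 0.076 and 0.084 m and angle between the z axis of lid_large and the z axis of canister_large, either way round below 0.06 rad and distance of each of pan_lid, jug, rolling_pin from where it was at the start of the episode below 0.03 m); the robot touches nothing.
It fails at once if the saucepan lid, the jug or the rolling pin is shifted by more than 30 mm or tipped (distance of any of pan_lid, jug, rolling_pin from where it was at the start of the episode above 0.03 m or angle between any of pan_lid, jug, rolling_pin's own z axis and vertical above 0.3 rad).
It fails at once if a canister is shifted by more than 40 mm or tipped over (distance of any of canister_small, canister_medium, canister_large from where it was at the start of the episode above 0.04 m or angle between any of canister_small, canister_medium, canister_large's own z axis and vertical above 0.3 rad).
It fails at once if a wooden lid is dropped: it falls freely by some 25 mm or more (over 0.7 m/s, out of the fingers) ((linear speed of lid_small above 0.7 m/s and contact force between the fingers and lid_small below 0.05 N) or (linear speed of lid_medium above 0.7 m/s and contact force between the fingers and lid_medium below 0.05 N) or (linear speed of lid_large above 0.7 m/s and contact force between the fingers and lid_large below 0.05 N)).
It also fails if it takes over 88 s, if anything falls off the work surface, if the arm or the gripper's body presses on something with over 40 N, if the wrist force passes 120 N, or if a joint passes its speed limit or range.

## Robot

A 6-joint arm with a two-finger parallel gripper is mounted at the origin on the work surface. World frame = base frame: x ahead of the robot, y to its left, z up, the work surface at z = 0. Lengths are in m, angles in rad, forces in N, time in s.
With the tool pointing down it reaches from about 0.4 to 0.825 m from the base axis. Payload 7 kg.
Tool frame: the origin (TCP) lies midway between the tips of the shut fingers; the grasp point (between the pads) lies 19 mm behind it; z points along the fingers, y is the line along which they close (so a half turn about z gives the same grasp; the last joint's range is limited). The gripper opens to 88 mm and grips with 3 to 60 N. Pads are 19 mm wide; open, the fingers measure 130 mm over their backs; the gripper's body (78 mm by 193 mm) begins 47 mm behind the grasp point.
Start: joints at [1.585, 0.359, 0.012, 0, -1.224, -0.288], TCP at [0.183, 0.65, 0.227] pointing down, gripper open.
Joint ranges: [-3.07, 3.07], [-1.43, 2.12], [-1.02, 1.25], [-3.03, 1.67], [-3.05, -0], [-3.03, 3.03]. Speed limits (rad/s): [2.39, 2.39, 3.01, 3.14, 3.14, 3.14].

## Interface

Orientations are given as [roll, pitch, yaw] about the fixed x, y, z axes, in that order (R = Rz(yaw) Ry(pitch) Rx(roll)).
In Python, from station import get_state, grab_frame, calibration, job_done, boxes_of, regions_of, spot_point gives the robot as it stands. The module is installed in compiled form; this text tells all that it offers.
- The arm moves only by the tool arm_command, never from a script. Its argument "commands" is a list of rows, each an object of numbers: "tx", "ty", "tz": the shift along the tool's x, y, z each as a share of 25 cm, from -1 to 1; "twist": the turn about the tool's z as a share of 180 degrees, from -1 to 1. A call has exactly 8 rows; each row is the pose to reach, as a shift and turn from the pose commanded when the call began, along the tool's axes at that moment, turning the shorter way round; what a row does not reach only later rows make up. A row lasts 1/12 s, in which the tool goes at most 41.7 mm and 7.16 degrees, less where a joint would pass 70% of its speed; a pose out of reach is approached as far as the arm can. A call with a number of a shift or a turn outside -1 to 1 is refused whole. A call with a gripper value outside its range is refused whole. "claw" is the opening, from 0 (shut) to 1 (fully open), set as the call begins (left out, the last holds). The fingers move at their own pace and stop on an object; "grip_force" is the grip in N (left out, the last holds). Time passes only in rows, so rows that repeat a pose let the fingers close, or fill a call up. It gives the time, the measured TCP pose, the force, the opening and the grip force at its end, in the units of the state.
- get_state(): the state, without advancing time (a new reading comes with each control period).
- grab_frame(name): name is "scene" or "top" or "wrist"; returns the picture (420x560x3 uint8, red, green, blue); there is no depth.
- calibration(name): a dict with "camera_matrix" (3x3 intrinsics, pixels), "extrinsics" (4x4, takes a point from camera to world coordinates). Camera axes: x right, y down, z forward; pixel columns grow to the right and rows downward; lengths in m; the calibration is good to about 2 mm. The wrist camera is an equidistant fisheye: a pixel r from the principal point sees the ray r / f radians off the axis. A picture is of the moment at which its call begins: read the wrist's pose just before it. calibration takes no time and is no camera call; for the wrist camera it gives the pose at the moment of the call.
- job_done(): hands the job in; it is judged then, once.
Trained networks look in the newest picture that a camera, given by its name, has taken for a name from the list of things; names that differ only in an ending like _2 or _b are one class to them, and where a whole thing is asked for, a point or a joint stands for the part that bears it (a point fixed in the world has none). Each returns a list of dicts, best first, with "score" (0 to 1); they miss things now and then, are a little off and sometimes report something else, mostly with a low value. They report only what shows in the picture. A call takes as long as a camera call. They do not tell look-alikes from the thing itself.
- boxes_of(query, camera): "rect" ([left, top, right, bottom] in pixels, round what is visible of it).
- regions_of(query, camera): "region" (420x560 bool, what is visible of it) and "rect" ([left, top, right, bottom] in pixels, round what is visible of it).
- spot_point(query, camera): "uv" ([column, row] in pixels: a listed point, or the origin of a listed thing).
The state is a dict: "t": time; "q": joint angles; "qd": joint speeds; "joint_efforts": joint torques, N m; "eef_pos": TCP position; "ee_rot": TCP orientation; "force": force on the tool from outside, world axes, zero at the start; "moment": the same for the moment, N m; "width": finger opening in m; "gripper_force": force on a finger pad.
Only numpy, scipy, OpenCV 4.12 (cv2) and the standard library are available. Lean on these libraries where they do the work, as an engineer would, in place of code of your own. Each camera call takes 0.05 s, during which the arm holds its last target. There are 200 camera calls.

## Working session

There is one attempt and no reset: what is moved stays moved. The work goes in short steps, Python scripts to look and compute and a tool call to move; the robot and the scene stay as the last step left them, time stands still between calls to the robot, and variables do not carry over. Pictures are saved under pics/ and viewed, at most 14 in all, crops included, and the job is handed in when it is done.

Besides the shell and the picture viewer there is one more tool, called after "Call:" by a JSON object that holds its "api" and its "payload", one argument or row to a line. arm_command: Moves the arm, as the interface text tells. Shift numbers are shares of 25 cm and turn numbers shares of 180 degrees, none past 1 either way. Its arguments: {"type":"object","properties":{"commands":{"type":"array"},"claw":{"type":"number"},"grip_force":{"type":"number"}},"required":["commands"]}

```bash
mkdir -p pics; python3 - <<'E'
from station import *
import cv2,numpy as np
s=get_state();print(s['t'],s['eef_pos'],s['ee_rot'])
for c in ['top','scene']:
    im=grab_frame(c);cv2.imwrite(f'pics/{c}0.png',im[:,:,::-1])
    k=calibration(c);print(c,np.round(k['camera_matrix'],1).tolist(),np.round(k['extrinsics'],3).tolist())
    for n in ['lid_small','lid_medium','lid_large','canister_small','canister_medium','canister_large','pan_lid','jug','rolling_pin']:
        print(n,[(round(d['score'],2),np.round(d['rect']).tolist()) for d in boxes_of(n,c)[:4]])
E
```

```text
0.0 [0.18242293 0.64936767 0.2256213 ] [ 3.13992786e+00 -1.66767250e-04 -2.73930974e-01]
top [[490.8, 0.0, 272.6], [0.0, 490.8, 213.6], [0.0, 0.0, 1.0]] [[0.028, -0.996, 0.084, 0.398], [-1.0, -0.027, 0.016, 0.088], [-0.013, -0.085, -0.996, 1.3], [0.0, 0.0, 0.0, 1.0]]
lid_small [(0.81, [267.0, 159.0, 292.0, 185.0])]
lid_medium [(0.86, [202.0, 152.0, 238.0, 186.0]), (0.65, [86.0, 175.0, 156.0, 220.0])]
lid_large [(0.76, [365.0, 211.0, 408.0, 255.0]), (0.63, [401.0, 299.0, 446.0, 346.0]), (0.59, [266.0, 160.0, 294.0, 187.0]), (0.23, [86.0, 173.0, 158.0, 220.0])]
canister_small [(0.85, [415.0, 156.0, 442.0, 182.0])]
canister_medium [(0.61, [337.0, 145.0, 371.0, 185.0])]
canister_large [(0.66, [210.0, 199.0, 258.0, 242.0])]
pan_lid [(0.77, [302.0, 217.0, 345.0, 260.0])]
jug [(0.61, [89.0, 176.0, 156.0, 220.0])]
rolling_pin [(0.8, [187.0, 96.0, 347.0, 118.0])]
scene [[457.9, 0.0, 273.3], [0.0, 457.9, 210.9], [0.0, 0.0, 1.0]] [[0.328, 0.751, -0.573, 1.281], [0.945, -0.254, 0.208, -0.172], [0.011, -0.61, -0.793, 1.108], [0.0, 0.0, 0.0, 1.0]]
lid_small [(0.58, [272.0, 232.0, 292.0, 251.0]), (0.43, [156.0, 211.0, 197.0, 245.0])]
lid_medium [(0.58, [320.0, 216.0, 352.0, 245.0])]
lid_large [(0.88, [111.0, 166.0, 147.0, 200.0]), (0.8, [266.0, 137.0, 302.0, 159.0])]
canister_small [(0.66, [134.0, 263.0, 162.0, 298.0]), (0.61, [203.0, 197.0, 244.0, 230.0])]
canister_medium [(0.92, [199.0, 239.0, 235.0, 285.0]), (0.16, [240.0, 260.0, 386.0, 326.0])]
canister_large [(0.69, [280.0, 168.0, 320.0, 214.0])]
pan_lid [(0.83, [206.0, 195.0, 244.0, 231.0])]
jug [(0.73, [368.0, 139.0, 415.0, 202.0]), (0.64, [134.0, 264.0, 160.0, 298.0])]
rolling_pin [(0.67, [241.0, 264.0, 384.0, 319.0])]
```

View pics/top0.png

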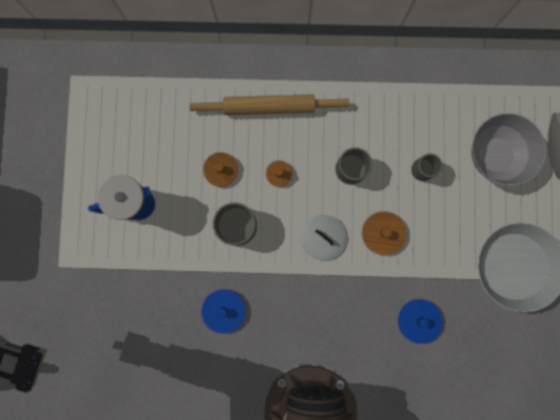

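View pics/scene0.png

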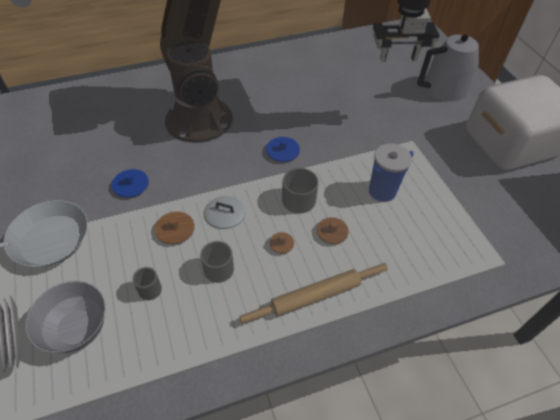

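The top view shows the candidates:

| Thing | Pixel(s) in top view | Choice |
|---|---|---|
| Wooden lid | (221,170) | medium |
| Wooden lid | (280,174) | small |
| Wooden lid | (384,233) | large |
| Blue look-alikes | (223,311) and (420,321) | leave alone |
| Pan lid | (325,238) | leave alone |
| Canisters | (235,224), (353,166), (428,167) | large, medium, small |

I choose the orange wooden ones. Next I'll measure them with silhouette fits and check with a crop.

```bash
cat > h.py <<'E'
import numpy as np,cv2
from scipy.optimize import least_squares
D={'small':(.035,.018,.031,.07),'medium':(.046,.029,.042,.08),'large':(.057,.040,.053,.09)}
a=np.linspace(0,2*np.pi,48,endpoint=False)
def cyl(r,z0,z1): return np.array([[r*np.cos(t),r*np.sin(t),z] for z in (z0,z1) for t in a])
def parts(n):
    k,s=n.split('_');d=D[s]
    return [cyl(d[2],0,d[3])] if k=='canister' else [cyl(d[1],0,.01),cyl(d[0],.01,.018),cyl(.012,.018,.05)]
def proj(P,cal):
    T=np.linalg.inv(cal['extrinsics']);K=cal['camera_matrix'];p=P@T[:3,:3].T+T[:3,3]
    u=p@np.array(K).T;return u[:,:2]/u[:,2:]
def cen(n,xy,z,cal,o,S=8):
    m=np.zeros((160*S,160*S),np.uint8)
    for P in parts(n):
        uv=(proj(P+[xy[0],xy[1],z],cal)-o+.5)*S
        cv2.fillConvexPoly(m,cv2.convexHull(np.round(uv).astype(np.int32)),1)
    M=cv2.moments(m,True);return np.array([M['m10'],M['m01']])/M['m00']/S-.5+o,M['m00']/S/S
def ray(uv,z,cal):
    K=np.array(cal['camera_matrix']);E=cal['extrinsics'];d=E[:3,:3]@np.linalg.inv(K)@[*uv,1];return E[:3,3]+d*(z-E[2,3])/d[2]
def mcen(mask):
    M=cv2.moments(mask.astype(np.uint8),True);return np.array([M['m10'],M['m01']])/M['m00'],M['m00']
def fit(n,c,cal,z=.012):
    o=np.round(c)-80;xy=ray(c,z+.03,cal)[:2]
    for _ in range(6):
        p,A=cen(n,xy,z,cal,o)
        xy=xy+ray(c,z+.03,cal)[:2]-ray(p,z+.03,cal)[:2]
    return xy,A
E
python3 - <<'E'
from station import *
from h import *
near={'top':{'lid_small':(280,174),'lid_medium':(221,170),'lid_large':(384,233),'canister_small':(428,167),'canister_medium':(353,166),'canister_large':(235,224)},
'scene':{'lid_small':(282,242),'lid_medium':(333,230),'lid_large':(175,227),'canister_small':(147,283),'canister_medium':(217,262),'canister_large':(299,190)}}
for c in near:
    im=grab_frame(c);cal=calibration(c);hsv=cv2.cvtColor(im,cv2.COLOR_RGB2HSV)
    om=((hsv[...,0]<18)&(hsv[...,1]>110)).astype(np.uint8)
    _,lab,_,_=cv2.connectedComponentsWithStats(om)
    for n,p in near[c].items():
        if n[0]=='l':
            l=lab[p[1]-4:p[1]+5,p[0]-4:p[0]+5];l=np.bincount(l[l>0]).argmax();m=lab==l
        else:
            R=[d for d in regions_of(n,c) if d['region'][p[1]-5:p[1]+5,p[0]-5:p[0]+5].any()]
            if not R: print(n,'none');continue
            m=R[0]['region']
        u,A=mcen(m);xy,A2=fit(n,u,cal);print(c,n,np.round(u,1),'area',A,round(A2),'xy',np.round(xy,4))
    if c=='top': cv2.imwrite('pics/crop.png',cv2.resize(im[130:270,190:450,::-1],None,fx=3,fy=3,interpolation=cv2.INTER_CUBIC))
print(get_state()['t'])
E
```

```text
top lid_small [278.7 173.1] area 483.0 570 xy [0.6129 0.0954]
top lid_medium [220.2 169. ] area 864.0 977 xy [0.6197 0.2494]
top lid_large [383.9 232.9] area 1432.0 1561 xy [ 0.4636 -0.1809]
top canister_small [426.1 166.8] area 679.0 689 xy [ 0.6349 -0.2819]
top canister_medium [353.  165.3] area 1094.0 1080 xy [ 0.6321 -0.0936]
top canister_large [234.2 223.6] area 1529.0 1546 xy [0.4737 0.2026]
scene lid_small [287.4 245.6] area 8.0 447 xy [0.628  0.1095]Traceback (most recent call last):
  File "<stdin>", line 11, in <module>
ValueError: attempt to get argmax of an empty sequence
```

View pics/crop.png

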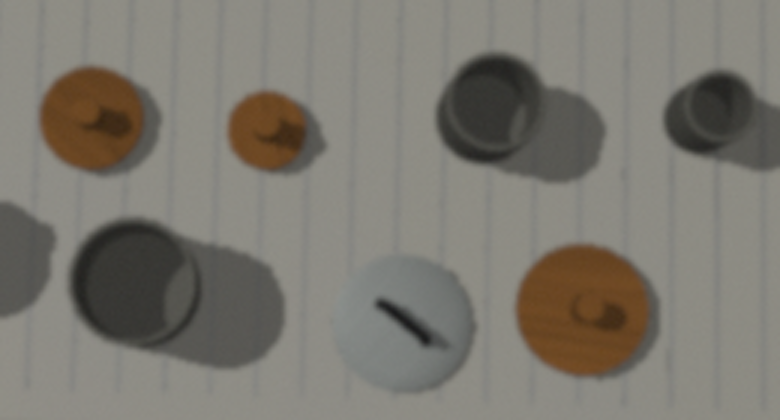

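The crop confirms three orange lids (medium, small and large in size order), three open grey canisters and the pan lid. I'll cross-check with the scene camera using convex-hull masks.

```bash
cat > m.py <<'E'
from station import *
from h import *
near={'top':{'lid_small':(280,174),'lid_medium':(221,170),'lid_large':(384,233),'canister_small':(428,167),'canister_medium':(353,166),'canister_large':(235,224)},
'scene':{'lid_small':(282,242),'lid_medium':(333,230),'lid_large':(175,227),'canister_small':(147,283),'canister_medium':(217,262),'canister_large':(299,190)}}
for c in near:
    im=grab_frame(c);cal=calibration(c);hsv=cv2.cvtColor(im,cv2.COLOR_RGB2HSV)
    om=((hsv[...,0]<20)&(hsv[...,1]>75)).astype(np.uint8)
    _,lab,st,_=cv2.connectedComponentsWithStats(om)
    for n,p in near[c].items():
        if n[0]=='l':
            l=lab[p[1]-8:p[1]+9,p[0]-8:p[0]+9];l=l[l>0]
            if not len(l): print(n,'none');continue
            m=(lab==np.bincount(l).argmax()).astype(np.uint8)
            q=cv2.findContours(m,0,2)[0];m*=0
            cv2.fillPoly(m,q,1)
        else:
            R=[d for d in regions_of(n,c) if d['region'][p[1]-5:p[1]+5,p[0]-5:p[0]+5].any()]
            if not R: print(n,'none');continue
            m=R[0]['region']
        u,A=mcen(m);xy,A2=fit(n,u,cal);print(c,n,np.round(u,1),'area',A,round(A2),'xy',np.round(xy,4))
print(get_state()['t'])
E
python3 m.py
```

```text
top lid_small [278.6 173.1] area 533.0 570 xy [0.6127 0.0956]
top lid_medium [220.3 169.1] area 918.0 977 xy [0.6195 0.249 ]
top lid_large [383.9 232.9] area 1509.0 1561 xy [ 0.4636 -0.1808]
top canister_small [426.4 166.8] area 644.0 688 xy [ 0.6347 -0.2828]
top canister_medium [353.1 165.5] area 1038.0 1082 xy [ 0.6317 -0.0939]
top canister_large [234.1 224. ] area 1546.0 1550 xy [0.473  0.2027]
scene lid_small [282.1 242.6] area 318.0 442 xy [0.6136 0.0988]
scene lid_medium [332.3 230.1] area 598.0 704 xy [0.6192 0.2512]
scene lid_large [174.  227.4] area 963.0 1068 xy [ 0.4629 -0.1791]
scene canister_small [146.8 282.6] area 690.0 760 xy [ 0.6322 -0.2815]
scene canister_medium [217.1 261.1] area 1115.0 1171 xy [ 0.6309 -0.0927]
scene canister_large [299.2 189.8] area 1437.0 1442 xy [0.472  0.2037]
1.65
```

Call:
{"api": "arm_command", "payload": {
  "commands": [
    {"twist": 0.413, "tz": -0.1},
    {"twist": 0.413, "tz": -0.1},
    {"twist": 0.413, "tz": -0.1},
    {"twist": 0.413, "tz": -0.1},
    {"twist": 0.413, "tz": -0.1},
    {"twist": 0.413, "tz": -0.1},
    {"twist": 0.413, "tz": -0.1},
    {"twist": 0.413, "tz": -0.1}
  ],
  "claw": 0.7,
  "grip_force": 20
}}

```text
invalid input
```

Call:
{"api": "arm_command", "payload": {
  "commands": [
    {"tx": 0, "ty": 0, "tz": -0.1, "twist": 0.413},
    {"tx": 0, "ty": 0, "tz": -0.1, "twist": 0.413},
    {"tx": 0, "ty": 0, "tz": -0.1, "twist": 0.413},
    {"tx": 0, "ty": 0, "tz": -0.1, "twist": 0.413},
    {"tx": 0, "ty": 0, "tz": -0.1, "twist": 0.413},
    {"tx": 0, "ty": 0, "tz": -0.1, "twist": 0.413},
    {"tx": 0, "ty": 0, "tz": -0.1, "twist": 0.413},
    {"tx": 0, "ty": 0, "tz": -0.1, "twist": 0.413}
  ],
  "claw": 0.7,
  "grip_force": 20
}}

```text
t: 2.32
eef_pos: [0.1826, 0.6498, 0.2516]
ee_rot: [3.142, 0.0, -1.28]
force: [0.3, 0.2, 1.1]
width: 0.0612
gripper_force: 0.0
```

Call:
{"api": "arm_command", "payload": {
  "commands": [
    {"tx": 1, "ty": -0.6, "tz": 0, "twist": 0.0945},
    {"tx": 1, "ty": -0.6, "tz": 0, "twist": 0.0945},
    {"tx": 1, "ty": -0.6, "tz": 0, "twist": 0.0945},
    {"tx": 1, "ty": -0.6, "tz": 0, "twist": 0.0945},
    {"tx": 1, "ty": -0.6, "tz": 0, "twist": 0.0945},
    {"tx": 1, "ty": -0.6, "tz": 0, "twist": 0.0945},
    {"tx": 1, "ty": -0.6, "tz": 0, "twist": 0.0945},
    {"tx": 1, "ty": -0.6, "tz": 0, "twist": 0.0945}
  ]
}}

```text
t: 2.98
eef_pos: [0.403, 0.4502, 0.252]
ee_rot: [-3.141, -0.001, -1.575]
force: [-0.3, 0.9, -0.2]
width: 0.0614
gripper_force: 0.0
```

Call:
{"api": "arm_command", "payload": {
  "commands": [
    {"tx": 0.81, "ty": -0.87, "tz": 0, "twist": 0},
    {"tx": 0.81, "ty": -0.87, "tz": 0, "twist": 0},
    {"tx": 0.81, "ty": -0.87, "tz": 0, "twist": 0},
    {"tx": 0.81, "ty": -0.87, "tz": 0, "twist": 0},
    {"tx": 0.81, "ty": -0.87, "tz": 0, "twist": 0},
    {"tx": 0.81, "ty": -0.87, "tz": 0.4, "twist": 0},
    {"tx": 0.81, "ty": -0.87, "tz": 0.4, "twist": 0},
    {"tx": 0.81, "ty": -0.87, "tz": 0.4, "twist": 0}
  ]
}}

```text
t: 3.65
eef_pos: [0.6137, 0.255, 0.1577]
ee_rot: [-3.14, 0.001, -1.571]
force: [0.1, 0.0, -0.6]
width: 0.0615
gripper_force: 0.0
```

```bash
python3 - <<'E'
from station import *
import cv2,numpy as np
print(get_state()['eef_pos'])
cal=calibration('wrist');im=grab_frame('wrist');cv2.imwrite('pics/w1.png',im[:,:,::-1])
print({k:np.round(v,3).tolist() for k,v in cal.items()})
E
```

```text
[0.61367349 0.25503402 0.15769578]
{'camera_matrix': [[325.192, 0.0, 276.396], [0.0, 325.192, 209.243], [0.0, 0.0, 1.0]], 'extrinsics': [[-1.0, -0.001, 0.001, 0.614], [-0.0, 0.96, 0.28, 0.18], [-0.002, 0.28, -0.96, 0.314], [0.0, 0.0, 0.0, 1.0]]}
```

View pics/w1.png

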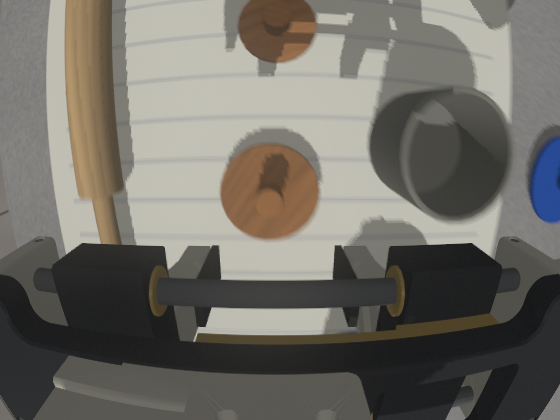

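The wrist view shows the medium lid's disc at (270,191) and its knob top at (270,203). The ray maths puts it at about (.6195, .2485), which matches.

Call:
{"api": "arm_command", "payload": {
  "commands": [
    {"tx": 0.024, "ty": -0.022, "tz": 0.2, "twist": 0},
    {"tx": 0.024, "ty": -0.022, "tz": 0.3, "twist": 0},
    {"tx": 0.024, "ty": -0.022, "tz": 0.38, "twist": 0},
    {"tx": 0.024, "ty": -0.022, "tz": 0.4, "twist": 0},
    {"tx": 0.024, "ty": -0.022, "tz": 0.4, "twist": 0},
    {"tx": 0.024, "ty": -0.022, "tz": 0.4, "twist": 0},
    {"tx": 0.024, "ty": -0.022, "tz": 0.4, "twist": 0},
    {"tx": 0.024, "ty": -0.022, "tz": 0.4, "twist": 0}
  ]
}}

```text
t: 4.37
eef_pos: [0.6189, 0.2511, 0.0603]
ee_rot: [-3.139, 0.002, -1.57]
force: [0.1, -1.0, 0.6]
width: 0.0615
gripper_force: 0.0
```

Call:
{"api": "arm_command", "payload": {
  "commands": [
    {"tx": 0.008, "ty": 0, "tz": 0.05, "twist": 0},
    {"tx": 0.008, "ty": 0, "tz": 0.1, "twist": 0},
    {"tx": 0.008, "ty": 0, "tz": 0.1, "twist": 0},
    {"tx": 0.008, "ty": 0, "tz": 0.1, "twist": 0},
    {"tx": 0.008, "ty": 0, "tz": 0.1, "twist": 0},
    {"tx": 0.008, "ty": 0, "tz": 0.1, "twist": 0},
    {"tx": 0.008, "ty": 0, "tz": 0.1, "twist": 0},
    {"tx": 0.008, "ty": 0, "tz": 0.1, "twist": 0}
  ]
}}

```text
t: 5.03
eef_pos: [0.6181, 0.2484, 0.0336]
ee_rot: [-3.141, 0.0, -1.571]
force: [0.5, 0.4, -1.1]
width: 0.0616
gripper_force: 0.0
```

Call:
{"api": "arm_command", "payload": {
  "commands": [
    {"tx": 0, "ty": 0, "tz": 0, "twist": 0},
    {"tx": 0, "ty": 0, "tz": 0, "twist": 0},
    {"tx": 0, "ty": 0, "tz": 0, "twist": 0},
    {"tx": 0, "ty": 0, "tz": 0, "twist": 0},
    {"tx": 0, "ty": 0, "tz": 0, "twist": 0},
    {"tx": 0, "ty": 0, "tz": 0, "twist": 0},
    {"tx": 0, "ty": 0, "tz": 0, "twist": 0},
    {"tx": 0, "ty": 0, "tz": 0, "twist": 0}
  ],
  "claw": 0,
  "grip_force": 25
}}

```text
t: 5.7
eef_pos: [0.618, 0.2482, 0.0331]
ee_rot: [-3.141, 0.0, -1.571]
force: [0.7, -0.8, 0.1]
width: 0.0234
gripper_force: 25.0
```

Call:
{"api": "arm_command", "payload": {
  "commands": [
    {"tx": 0, "ty": 0, "tz": -0.08, "twist": 0},
    {"tx": 0, "ty": 0, "tz": -0.2, "twist": 0},
    {"tx": 0, "ty": 0, "tz": -0.32, "twist": 0},
    {"tx": 0, "ty": 0, "tz": -0.45, "twist": 0},
    {"tx": 0.1, "ty": 0, "tz": -0.55, "twist": 0},
    {"tx": 0.22, "ty": 0, "tz": -0.6, "twist": 0},
    {"tx": 0.34, "ty": -0.053, "tz": -0.6, "twist": 0},
    {"tx": 0.46, "ty": -0.053, "tz": -0.6, "twist": 0}
  ]
}}

```text
t: 6.37
eef_pos: [0.6326, 0.1325, 0.1845]
ee_rot: [-3.139, 0.001, -1.57]
force: [0.8, -0.6, -2.7]
width: 0.0235
gripper_force: 25.0
```

```bash
python3 - <<'E'
from station import *
s=get_state();print(s['t'],s['eef_pos'],s['width'],s['gripper_force'],s['force'])
E
```

```text
6.3667 [0.63261972 0.13252037 0.18450546] 0.02347868821625891 25.00049114227295 [ 0.84060748 -0.59230188 -2.66990616]
```

Call:
{"api": "arm_command", "payload": {
  "commands": [
    {"tx": 0.12, "ty": 0.004, "tz": 0, "twist": 0},
    {"tx": 0.25, "ty": 0.004, "tz": 0, "twist": 0},
    {"tx": 0.4, "ty": 0.004, "tz": 0, "twist": 0},
    {"tx": 0.55, "ty": 0.004, "tz": 0, "twist": 0},
    {"tx": 0.7, "ty": 0.004, "tz": 0, "twist": 0},
    {"tx": 0.82, "ty": 0.004, "tz": 0, "twist": 0},
    {"tx": 0.9, "ty": 0.004, "tz": 0, "twist": 0},
    {"tx": 0.9, "ty": 0.004, "tz": 0, "twist": 0}
  ]
}}

```text
t: 7.03
eef_pos: [0.6294, -0.0956, 0.1828]
ee_rot: [3.141, -0.0, -1.574]
force: [-0.3, 0.7, -1.5]
width: 0.0235
gripper_force: 25.0
```

```bash
python3 - <<'E'
from station import *
import cv2,numpy as np
im=grab_frame('wrist');cv2.imwrite('pics/w2.png',im[:,:,::-1])
s=get_state();print(s['t'],s['eef_pos'])
E
```

```text
7.0833 [ 0.62959726 -0.09398136  0.18272356]
```

View pics/w2.png

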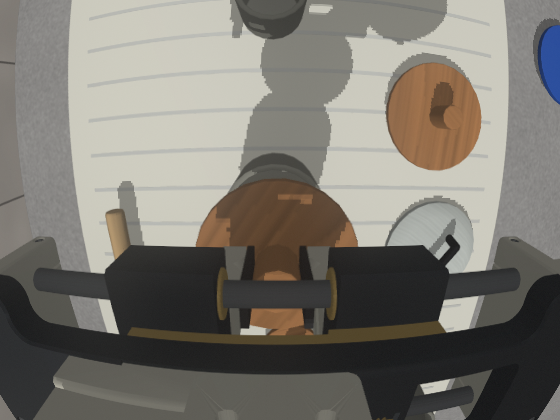

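The medium lid hangs level over its canister, with the rim arc visible at (272,160). I'll lower it now.

Call:
{"api": "arm_command", "payload": {
  "commands": [
    {"tx": 0, "ty": -0.006, "tz": 0.06, "twist": 0},
    {"tx": 0, "ty": -0.006, "tz": 0.13, "twist": 0},
    {"tx": 0, "ty": -0.006, "tz": 0.19, "twist": 0},
    {"tx": 0, "ty": -0.006, "tz": 0.24, "twist": 0},
    {"tx": 0, "ty": -0.006, "tz": 0.26, "twist": 0},
    {"tx": 0, "ty": -0.006, "tz": 0.27, "twist": 0},
    {"tx": 0, "ty": -0.006, "tz": 0.27, "twist": 0},
    {"tx": 0, "ty": -0.006, "tz": 0.27, "twist": 0}
  ]
}}

```text
t: 7.75
eef_pos: [0.6321, -0.0915, 0.1163]
ee_rot: [-3.141, -0.0, -1.57]
force: [0.1, -0.1, -1.0]
width: 0.0234
gripper_force: 25.0
```

```bash
python3 - <<'E'
from station import *
s=get_state();print(s['t'],s['eef_pos'],s['force'])
E
```

```text
7.75 [ 0.63213774 -0.09151659  0.11631747] [ 0.11189737 -0.05864688 -1.0486503 ]
```

Call:
{"api": "arm_command", "payload": {
  "commands": [
    {"tx": 0.006, "ty": 0.003, "tz": 0.01, "twist": 0},
    {"tx": 0.006, "ty": 0.003, "tz": 0.02, "twist": 0},
    {"tx": 0.006, "ty": 0.003, "tz": 0.03, "twist": 0},
    {"tx": 0.006, "ty": 0.003, "tz": 0.04, "twist": 0},
    {"tx": 0.006, "ty": 0.003, "tz": 0.05, "twist": 0},
    {"tx": 0.006, "ty": 0.003, "tz": 0.053, "twist": 0},
    {"tx": 0.006, "ty": 0.003, "tz": 0.053, "twist": 0},
    {"tx": 0.006, "ty": 0.003, "tz": 0.053, "twist": 0}
  ]
}}

```text
t: 8.42
eef_pos: [0.6309, -0.0934, 0.1031]
ee_rot: [-3.141, -0.0, -1.57]
force: [-1.9, 0.8, 5.2]
width: 0.0233
gripper_force: 25.0
```

```bash
python3 - <<'E'
from station import *
s=get_state();print(s['t'],s['eef_pos'],s['force'])
E
```

```text
8.4167 [ 0.63093025 -0.09340778  0.10306796] [-1.91929772  0.79276683  5.19587877]
```

Contact at the expected height, so I'll release and lift.

Call:
{"api": "arm_command", "payload": {
  "commands": [
    {"tx": 0, "ty": 0, "tz": 0, "twist": 0},
    {"tx": 0, "ty": 0, "tz": 0, "twist": 0},
    {"tx": 0, "ty": 0, "tz": 0, "twist": 0},
    {"tx": 0, "ty": 0, "tz": 0, "twist": 0},
    {"tx": 0, "ty": 0, "tz": -0.05, "twist": 0},
    {"tx": 0, "ty": 0, "tz": -0.15, "twist": 0},
    {"tx": 0, "ty": 0, "tz": -0.3, "twist": 0},
    {"tx": 0, "ty": 0, "tz": -0.4, "twist": 0}
  ],
  "claw": 0.6
}}

```text
t: 9.08
eef_pos: [0.6315, -0.0936, 0.2049]
ee_rot: [-3.14, -0.001, -1.57]
force: [0.9, 0.4, 1.0]
width: 0.0523
gripper_force: 0.0
```

```bash
python3 - <<'E'
from station import *
from h import *
im=grab_frame('wrist');cv2.imwrite('pics/w3.png',im[:,:,::-1])
s=get_state();print(s['t'],s['eef_pos'])
E
```

```text
9.1333 [ 0.63397347 -0.09382728  0.21041215]
```

View pics/w3.png

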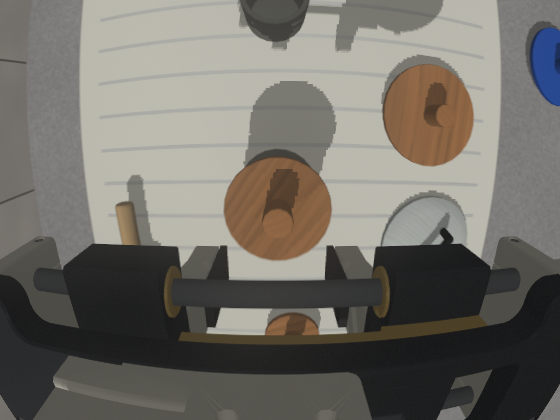

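The medium lid sits flat on its canister (disc at (278,208)). Next is the small lid.

Call:
{"api": "arm_command", "payload": {
  "commands": [
    {"tx": -0.15, "ty": 0.076, "tz": 0, "twist": 0},
    {"tx": -0.31, "ty": 0.076, "tz": 0, "twist": 0},
    {"tx": -0.47, "ty": 0.076, "tz": 0, "twist": 0},
    {"tx": -0.62, "ty": 0.076, "tz": 0.1, "twist": 0},
    {"tx": -0.74, "ty": 0.076, "tz": 0.2, "twist": 0},
    {"tx": -0.76, "ty": 0.076, "tz": 0.28, "twist": 0},
    {"tx": -0.76, "ty": 0.076, "tz": 0.3, "twist": 0},
    {"tx": -0.76, "ty": 0.076, "tz": 0.3, "twist": 0}
  ]
}}

```text
t: 9.8
eef_pos: [0.6107, 0.0965, 0.1255]
ee_rot: [3.138, -0.002, -1.57]
force: [0.2, -0.0, -0.2]
width: 0.0529
gripper_force: 0.0
```

```bash
cat > w.py <<'E'
from station import *
from h import *
import sys
zd=float(sys.argv[1]) if len(sys.argv)>1 else .030
grab_frame('wrist');s=get_state();im=grab_frame('wrist');cal=calibration('wrist')
print(s['t'],s['eef_pos'])
hsv=cv2.cvtColor(im,cv2.COLOR_RGB2HSV);m=((hsv[...,0]<20)&(hsv[...,1]>110)).astype(np.uint8)
K=np.array(cal['camera_matrix']);E=np.array(cal['extrinsics'])
def w(uv,z):
    p=(np.array(uv)-K[:2,2])/K[0,0];r=np.hypot(*p);d=np.append(p/r*np.sin(r),np.cos(r));d=E[:3,:3]@d
    return E[:3,3]+d*(z-E[2,3])/d[2]
for c in cv2.findContours(m,0,1)[0]:
    if cv2.contourArea(c)<1500: continue
    P=np.array([w(q[0],zd) for q in cv2.convexHull(c)])[:,:2]
    o,r=cv2.minEnclosingCircle(P.astype(np.float32));print(np.round(o,4),'r',round(r,4),c[:,0].min(0),c[:,0].max(0))
E
python3 w.py
```

```text
9.85 [0.61179305 0.09608364 0.1271864 ]
[0.6134 0.0958] r 0.0343 [235 170] [317 248]
```

Call:
{"api": "arm_command", "payload": {
  "commands": [
    {"tx": 0, "ty": -0.006, "tz": 0.1, "twist": 0},
    {"tx": 0, "ty": -0.006, "tz": 0.2, "twist": 0},
    {"tx": 0, "ty": -0.006, "tz": 0.26, "twist": 0},
    {"tx": 0, "ty": -0.006, "tz": 0.3, "twist": 0},
    {"tx": 0, "ty": -0.006, "tz": 0.32, "twist": 0},
    {"tx": 0, "ty": -0.006, "tz": 0.32, "twist": 0},
    {"tx": 0, "ty": -0.006, "tz": 0.32, "twist": 0},
    {"tx": 0, "ty": -0.006, "tz": 0.32, "twist": 0}
  ]
}}

```text
t: 10.57
eef_pos: [0.6144, 0.0968, 0.0488]
ee_rot: [-3.139, 0.001, -1.571]
force: [-0.3, 1.1, 0.2]
width: 0.0526
gripper_force: 0.0
```

Call:
{"api": "arm_command", "payload": {
  "commands": [
    {"tx": 0.003, "ty": 0.003, "tz": 0.03, "twist": 0},
    {"tx": 0.003, "ty": 0.003, "tz": 0.06, "twist": 0},
    {"tx": 0.003, "ty": 0.003, "tz": 0.06, "twist": 0},
    {"tx": 0.003, "ty": 0.003, "tz": 0.06, "twist": 0},
    {"tx": 0.003, "ty": 0.003, "tz": 0.06, "twist": 0},
    {"tx": 0.003, "ty": 0.003, "tz": 0.06, "twist": 0},
    {"tx": 0.003, "ty": 0.003, "tz": 0.06, "twist": 0},
    {"tx": 0.003, "ty": 0.003, "tz": 0.06, "twist": 0}
  ]
}}

```text
t: 11.23
eef_pos: [0.6128, 0.096, 0.0325]
ee_rot: [-3.141, 0.0, -1.571]
force: [0.7, 0.2, -0.0]
width: 0.0524
gripper_force: 0.0
```

Call:
{"api": "arm_command", "payload": {
  "commands": [
    {"tx": 0, "ty": 0, "tz": 0, "twist": 0},
    {"tx": 0, "ty": 0, "tz": 0, "twist": 0},
    {"tx": 0, "ty": 0, "tz": 0, "twist": 0},
    {"tx": 0, "ty": 0, "tz": 0, "twist": 0},
    {"tx": 0, "ty": 0, "tz": 0, "twist": 0},
    {"tx": 0, "ty": 0, "tz": 0, "twist": 0},
    {"tx": 0, "ty": 0, "tz": 0, "twist": 0},
    {"tx": 0, "ty": 0, "tz": 0, "twist": 0}
  ],
  "claw": 0
}}

```text
t: 11.9
eef_pos: [0.6126, 0.0959, 0.0324]
ee_rot: [3.142, 0.0, -1.571]
force: [-0.4, -0.3, 0.6]
width: 0.0226
gripper_force: 25.0
```

Call:
{"api": "arm_command", "payload": {
  "commands": [
    {"tx": 0, "ty": 0, "tz": -0.08, "twist": 0},
    {"tx": 0, "ty": 0, "tz": -0.2, "twist": 0},
    {"tx": 0, "ty": 0, "tz": -0.34, "twist": 0},
    {"tx": 0, "ty": 0, "tz": -0.48, "twist": 0},
    {"tx": 0, "ty": 0, "tz": -0.61, "twist": 0},
    {"tx": 0.06, "ty": -0.04, "tz": -0.72, "twist": 0},
    {"tx": 0.17, "ty": -0.084, "tz": -0.8, "twist": 0},
    {"tx": 0.3, "ty": -0.084, "tz": -0.8, "twist": 0}
  ]
}}

```text
t: 12.57
eef_pos: [0.6373, 0.0215, 0.2378]
ee_rot: [-3.133, 0.001, -1.568]
force: [0.5, -0.2, -0.4]
width: 0.0236
gripper_force: 25.0
```

Call:
{"api": "arm_command", "payload": {
  "commands": [
    {"tx": 0.13, "ty": 0, "tz": 0, "twist": 0},
    {"tx": 0.27, "ty": 0, "tz": 0, "twist": 0},
    {"tx": 0.41, "ty": 0, "tz": 0, "twist": 0},
    {"tx": 0.55, "ty": 0, "tz": 0, "twist": 0},
    {"tx": 0.69, "ty": 0, "tz": 0, "twist": 0},
    {"tx": 0.83, "ty": 0, "tz": 0, "twist": 0},
    {"tx": 0.95, "ty": 0, "tz": 0, "twist": 0},
    {"tx": 1.0, "ty": 0, "tz": 0, "twist": 0}
  ]
}}

```text
t: 13.23
eef_pos: [0.633, -0.2326, 0.2319]
ee_rot: [3.141, -0.0, -1.573]
force: [-0.4, 0.1, -1.2]
width: 0.0235
gripper_force: 25.0
```

Call:
{"api": "arm_command", "payload": {
  "commands": [
    {"tx": 0.1, "ty": 0, "tz": 0, "twist": 0},
    {"tx": 0.17, "ty": 0, "tz": 0, "twist": 0},
    {"tx": 0.198, "ty": 0, "tz": 0.06, "twist": 0},
    {"tx": 0.198, "ty": 0, "tz": 0.16, "twist": 0},
    {"tx": 0.198, "ty": 0, "tz": 0.26, "twist": 0},
    {"tx": 0.198, "ty": 0, "tz": 0.34, "twist": 0},
    {"tx": 0.198, "ty": 0, "tz": 0.4, "twist": 0},
    {"tx": 0.198, "ty": 0, "tz": 0.4, "twist": 0}
  ]
}}

```text
t: 13.9
eef_pos: [0.6314, -0.2776, 0.1281]
ee_rot: [3.135, 0.002, -1.571]
force: [-1.7, -0.2, -1.3]
width: 0.0233
gripper_force: 25.0
```

```bash
python3 - <<'E'
from station import *
from h import *
im=grab_frame('wrist');im=grab_frame('scene');cv2.imwrite('pics/s4.png',cv2.resize(im[200:330,80:260,::-1],None,fx=4,fy=4,interpolation=2))
s=get_state();print(s['t'],s['eef_pos'])
E
```

```text
14.0 [ 0.63363379 -0.27838905  0.1321991 ]
```

View pics/s4.png

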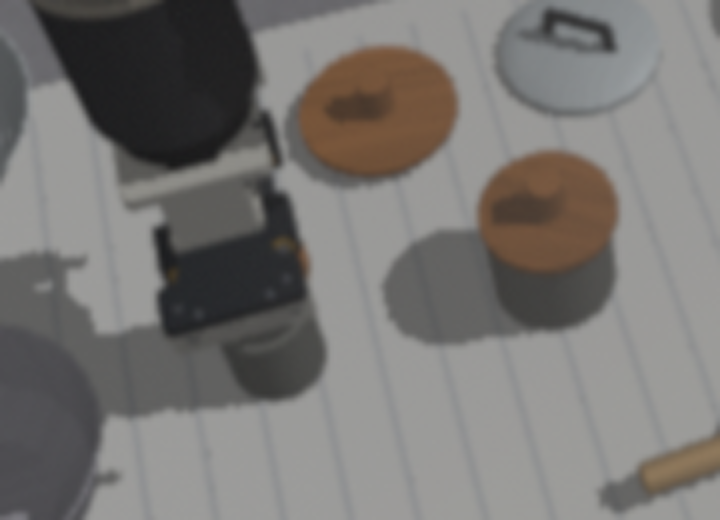

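The small lid hovers over its canister and the gripper is clear of the bowl. The medium lid is seated level.

Call:
{"api": "arm_command", "payload": {
  "commands": [
    {"tx": 0.014, "ty": 0, "tz": 0.03, "twist": 0},
    {"tx": 0.014, "ty": 0, "tz": 0.06, "twist": 0},
    {"tx": 0.014, "ty": 0, "tz": 0.08, "twist": 0},
    {"tx": 0.014, "ty": 0, "tz": 0.1, "twist": 0},
    {"tx": 0.014, "ty": 0, "tz": 0.1, "twist": 0},
    {"tx": 0.014, "ty": 0, "tz": 0.1, "twist": 0},
    {"tx": 0.014, "ty": 0, "tz": 0.1, "twist": 0},
    {"tx": 0.014, "ty": 0, "tz": 0.1, "twist": 0}
  ]
}}

```text
t: 14.67
eef_pos: [0.634, -0.2821, 0.1078]
ee_rot: [-3.141, -0.0, -1.57]
force: [-0.3, -0.0, -0.8]
width: 0.0235
gripper_force: 25.0
```

Call:
{"api": "arm_command", "payload": {
  "commands": [
    {"tx": 0, "ty": 0, "tz": 0.01, "twist": 0},
    {"tx": 0, "ty": 0, "tz": 0.02, "twist": 0},
    {"tx": 0, "ty": 0, "tz": 0.03, "twist": 0},
    {"tx": 0, "ty": 0, "tz": 0.04, "twist": 0},
    {"tx": 0, "ty": 0, "tz": 0.05, "twist": 0},
    {"tx": 0, "ty": 0, "tz": 0.06, "twist": 0},
    {"tx": 0, "ty": 0, "tz": 0.061, "twist": 0},
    {"tx": 0, "ty": 0, "tz": 0.061, "twist": 0}
  ]
}}

```text
t: 15.33
eef_pos: [0.6339, -0.2822, 0.0924]
ee_rot: [-3.141, -0.0, -1.571]
force: [-0.6, -1.2, 0.7]
width: 0.0234
gripper_force: 25.0
```

Call:
{"api": "arm_command", "payload": {
  "commands": [
    {"tx": 0, "ty": 0, "tz": 0.002, "twist": 0},
    {"tx": 0, "ty": 0, "tz": 0.004, "twist": 0},
    {"tx": 0, "ty": 0, "tz": 0.004, "twist": 0},
    {"tx": 0, "ty": 0, "tz": 0.004, "twist": 0},
    {"tx": 0, "ty": 0, "tz": 0.004, "twist": 0},
    {"tx": 0, "ty": 0, "tz": 0.004, "twist": 0},
    {"tx": 0, "ty": 0, "tz": 0.004, "twist": 0},
    {"tx": 0, "ty": 0, "tz": 0.004, "twist": 0}
  ]
}}

```text
t: 16.0
eef_pos: [0.634, -0.2823, 0.0923]
ee_rot: [-3.141, -0.001, -1.57]
force: [-2.3, 1.4, 7.7]
width: 0.0234
gripper_force: 25.0
```

Call:
{"api": "arm_command", "payload": {
  "commands": [
    {"tx": 0, "ty": 0, "tz": 0, "twist": 0},
    {"tx": 0, "ty": 0, "tz": 0, "twist": 0},
    {"tx": 0, "ty": 0, "tz": 0, "twist": 0},
    {"tx": 0, "ty": 0, "tz": 0, "twist": 0},
    {"tx": 0, "ty": 0, "tz": -0.05, "twist": 0},
    {"tx": 0, "ty": 0, "tz": -0.15, "twist": 0},
    {"tx": 0, "ty": 0, "tz": -0.3, "twist": 0},
    {"tx": 0, "ty": 0, "tz": -0.4, "twist": 0}
  ],
  "claw": 0.6
}}

```text
t: 16.67
eef_pos: [0.6343, -0.2826, 0.1948]
ee_rot: [-3.14, -0.001, -1.57]
force: [1.4, -0.8, 1.0]
width: 0.0523
gripper_force: 0.0
```

```bash
python3 - <<'E'
from station import *
from h import *
im=grab_frame('wrist');cv2.imwrite('pics/w5.png',im[:,:,::-1])
s=get_state();print(s['t'],s['eef_pos'])
E
```

```text
16.7167 [ 0.63658212 -0.28353883  0.20067288]
```

View pics/w5.png

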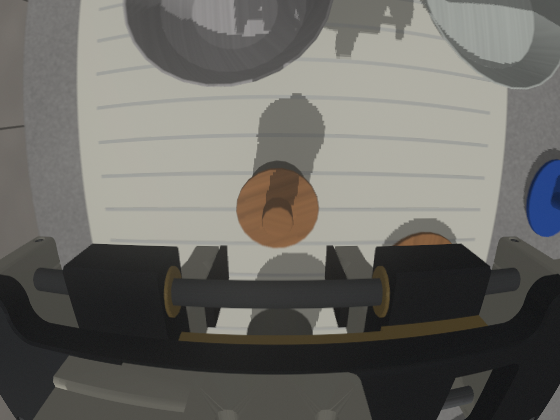

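The small lid is seated (disc at (277,208)). Next is the large wooden lid.

Call:
{"api": "arm_command", "payload": {
  "commands": [
    {"tx": -0.1, "ty": 0.12, "tz": 0, "twist": 0},
    {"tx": -0.2, "ty": 0.24, "tz": 0, "twist": 0},
    {"tx": -0.3, "ty": 0.37, "tz": 0, "twist": 0},
    {"tx": -0.36, "ty": 0.5, "tz": 0, "twist": 0},
    {"tx": -0.41, "ty": 0.62, "tz": 0.05, "twist": 0},
    {"tx": -0.41, "ty": 0.684, "tz": 0.12, "twist": 0},
    {"tx": -0.41, "ty": 0.684, "tz": 0.15, "twist": 0},
    {"tx": -0.41, "ty": 0.684, "tz": 0.15, "twist": 0}
  ]
}}

```text
t: 17.38
eef_pos: [0.4615, -0.1794, 0.1533]
ee_rot: [3.141, 0.0, -1.57]
force: [0.4, -0.3, 0.7]
width: 0.0529
gripper_force: 0.0
```

```bash
python3 w.py
```

```text
17.4333 [ 0.46289761 -0.17967972  0.15414865]
[ 0.4645 -0.1804] r 0.0559 [215 140] [337 258]
[ 0.6844 -0.2893] r 0.0481 [25 58] [ 94 140]
```

Call:
{"api": "arm_command", "payload": {
  "commands": [
    {"tx": 0.002, "ty": -0.005, "tz": 0.1, "twist": 0},
    {"tx": 0.002, "ty": -0.005, "tz": 0.2, "twist": 0},
    {"tx": 0.002, "ty": -0.005, "tz": 0.3, "twist": 0},
    {"tx": 0.002, "ty": -0.005, "tz": 0.36, "twist": 0},
    {"tx": 0.002, "ty": -0.005, "tz": 0.39, "twist": 0},
    {"tx": 0.002, "ty": -0.005, "tz": 0.4, "twist": 0},
    {"tx": 0.002, "ty": -0.005, "tz": 0.4, "twist": 0},
    {"tx": 0.002, "ty": -0.005, "tz": 0.4, "twist": 0}
  ]
}}

```text
t: 18.15
eef_pos: [0.4651, -0.1803, 0.0545]
ee_rot: [-3.14, -0.0, -1.57]
force: [0.0, 0.3, -0.7]
width: 0.0526
gripper_force: 0.0
```

Call:
{"api": "arm_command", "payload": {
  "commands": [
    {"tx": 0, "ty": 0.003, "tz": 0.04, "twist": 0},
    {"tx": 0, "ty": 0.003, "tz": 0.08, "twist": 0},
    {"tx": 0, "ty": 0.003, "tz": 0.084, "twist": 0},
    {"tx": 0, "ty": 0.003, "tz": 0.084, "twist": 0},
    {"tx": 0, "ty": 0.003, "tz": 0.084, "twist": 0},
    {"tx": 0, "ty": 0.003, "tz": 0.084, "twist": 0},
    {"tx": 0, "ty": 0.003, "tz": 0.084, "twist": 0},
    {"tx": 0, "ty": 0.003, "tz": 0.084, "twist": 0}
  ]
}}

```text
t: 18.82
eef_pos: [0.4635, -0.1801, 0.0331]
ee_rot: [-3.141, -0.0, -1.571]
force: [0.6, 0.5, -0.2]
width: 0.0527
gripper_force: 0.0
```

Call:
{"api": "arm_command", "payload": {
  "commands": [
    {"tx": 0, "ty": 0, "tz": 0, "twist": 0},
    {"tx": 0, "ty": 0, "tz": 0, "twist": 0},
    {"tx": 0, "ty": 0, "tz": 0, "twist": 0},
    {"tx": 0, "ty": 0, "tz": 0, "twist": 0},
    {"tx": 0, "ty": 0, "tz": 0, "twist": 0},
    {"tx": 0, "ty": 0, "tz": 0, "twist": 0},
    {"tx": 0, "ty": 0, "tz": 0, "twist": 0},
    {"tx": 0, "ty": 0, "tz": 0, "twist": 0}
  ],
  "claw": 0,
  "grip_force": 30
}}

```text
t: 19.48
eef_pos: [0.4632, -0.1801, 0.0326]
ee_rot: [3.141, -0.0, -1.571]
force: [-0.3, -0.6, 0.0]
width: 0.0235
gripper_force: 30.0
```

Call:
{"api": "arm_command", "payload": {
  "commands": [
    {"tx": 0, "ty": 0, "tz": -0.08, "twist": 0},
    {"tx": 0, "ty": 0, "tz": -0.2, "twist": 0},
    {"tx": 0, "ty": 0, "tz": -0.34, "twist": 0},
    {"tx": 0, "ty": 0, "tz": -0.46, "twist": 0},
    {"tx": -0.05, "ty": 0, "tz": -0.55, "twist": 0},
    {"tx": -0.15, "ty": -0.037, "tz": -0.6, "twist": 0},
    {"tx": -0.28, "ty": -0.037, "tz": -0.6, "twist": 0},
    {"tx": -0.41, "ty": -0.037, "tz": -0.6, "twist": 0}
  ]
}}

```text
t: 20.15
eef_pos: [0.4729, -0.0767, 0.1836]
ee_rot: [-3.139, 0.001, -1.573]
force: [0.0, -0.1, -2.2]
width: 0.0234
gripper_force: 30.0
```

Call:
{"api": "arm_command", "payload": {
  "commands": [
    {"tx": -0.13, "ty": 0, "tz": 0, "twist": 0},
    {"tx": -0.27, "ty": 0, "tz": 0, "twist": 0},
    {"tx": -0.41, "ty": 0, "tz": 0, "twist": 0},
    {"tx": -0.55, "ty": 0, "tz": 0, "twist": 0},
    {"tx": -0.69, "ty": 0, "tz": 0, "twist": 0},
    {"tx": -0.83, "ty": 0, "tz": 0, "twist": 0},
    {"tx": -0.94, "ty": 0, "tz": 0, "twist": 0},
    {"tx": -1.0, "ty": 0, "tz": 0, "twist": 0}
  ]
}}

```text
t: 20.82
eef_pos: [0.4722, 0.1752, 0.1825]
ee_rot: [-3.141, 0.0, -1.569]
force: [0.3, -0.8, -0.9]
width: 0.0236
gripper_force: 30.0
```

Call:
{"api": "arm_command", "payload": {
  "commands": [
    {"tx": -0.06, "ty": 0, "tz": 0, "twist": 0},
    {"tx": -0.11, "ty": 0, "tz": 0, "twist": 0},
    {"tx": -0.12, "ty": 0, "tz": 0.04, "twist": 0},
    {"tx": -0.12, "ty": 0, "tz": 0.08, "twist": 0},
    {"tx": -0.12, "ty": 0, "tz": 0.12, "twist": 0},
    {"tx": -0.12, "ty": 0, "tz": 0.16, "twist": 0},
    {"tx": -0.12, "ty": 0, "tz": 0.17, "twist": 0},
    {"tx": -0.12, "ty": 0, "tz": 0.17, "twist": 0}
  ]
}}

```text
t: 21.48
eef_pos: [0.4718, 0.2012, 0.1388]
ee_rot: [3.14, -0.002, -1.572]
force: [-0.3, -0.2, -0.8]
width: 0.0234
gripper_force: 30.0
```

```bash
python3 - <<'E'
from station import *
from h import *
im=grab_frame('wrist');im=grab_frame('scene');cv2.imwrite('pics/s6.png',cv2.resize(im[110:250,220:420,::-1],None,fx=4,fy=4,interpolation=2))
s=get_state();print(s['t'],s['eef_pos'])
E
```

```text
21.5833 [0.47262601 0.20202404 0.14016902]
```

View pics/s6.png

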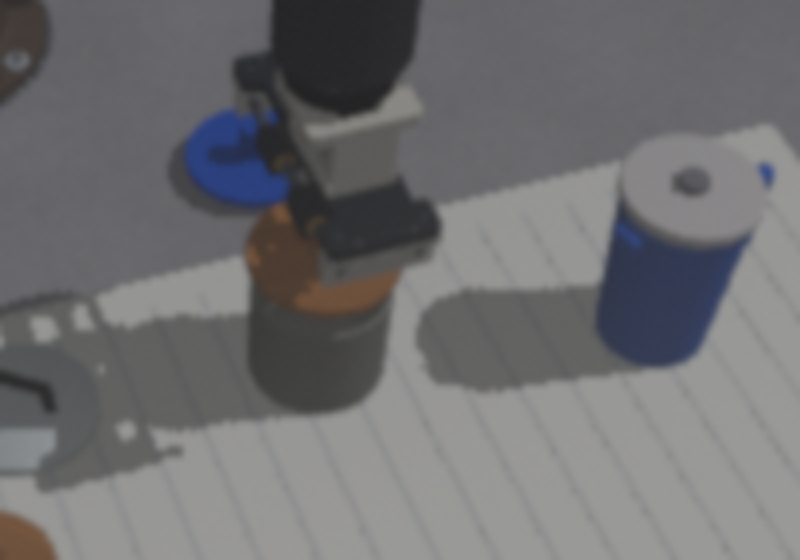

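The large lid is just above and centred on the large canister, well clear of the jug.

Call:
{"api": "arm_command", "payload": {
  "commands": [
    {"tx": -0.004, "ty": 0, "tz": 0.02, "twist": 0},
    {"tx": -0.004, "ty": 0, "tz": 0.04, "twist": 0},
    {"tx": -0.004, "ty": 0, "tz": 0.05, "twist": 0},
    {"tx": -0.004, "ty": 0, "tz": 0.06, "twist": 0},
    {"tx": -0.004, "ty": 0, "tz": 0.06, "twist": 0},
    {"tx": -0.004, "ty": 0, "tz": 0.06, "twist": 0},
    {"tx": -0.004, "ty": 0, "tz": 0.06, "twist": 0},
    {"tx": -0.004, "ty": 0, "tz": 0.06, "twist": 0}
  ]
}}

```text
t: 22.25
eef_pos: [0.4725, 0.2035, 0.1253]
ee_rot: [-3.141, 0.0, -1.571]
force: [0.7, -0.2, -1.1]
width: 0.0236
gripper_force: 30.0
```

Call:
{"api": "arm_command", "payload": {
  "commands": [
    {"tx": 0, "ty": 0, "tz": 0.01, "twist": 0},
    {"tx": 0, "ty": 0, "tz": 0.02, "twist": 0},
    {"tx": 0, "ty": 0, "tz": 0.03, "twist": 0},
    {"tx": 0, "ty": 0, "tz": 0.04, "twist": 0},
    {"tx": 0, "ty": 0, "tz": 0.047, "twist": 0},
    {"tx": 0, "ty": 0, "tz": 0.053, "twist": 0},
    {"tx": 0, "ty": 0, "tz": 0.053, "twist": 0},
    {"tx": 0, "ty": 0, "tz": 0.053, "twist": 0}
  ]
}}

```text
t: 22.92
eef_pos: [0.4723, 0.2033, 0.1126]
ee_rot: [-3.142, -0.0, -1.57]
force: [-4.4, -2.1, 7.5]
width: 0.0231
gripper_force: 30.0
```

Contact at the nominal height, so I'll release and retreat.

Call:
{"api": "arm_command", "payload": {
  "commands": [
    {"tx": 0, "ty": 0, "tz": 0, "twist": 0},
    {"tx": 0, "ty": 0, "tz": 0, "twist": 0},
    {"tx": 0, "ty": 0, "tz": 0, "twist": 0},
    {"tx": 0, "ty": 0, "tz": 0, "twist": 0},
    {"tx": 0, "ty": 0, "tz": -0.05, "twist": 0},
    {"tx": 0, "ty": 0, "tz": -0.15, "twist": 0},
    {"tx": 0, "ty": 0, "tz": -0.3, "twist": 0},
    {"tx": 0, "ty": 0, "tz": -0.45, "twist": 0}
  ],
  "claw": 0.6
}}

```text
t: 23.58
eef_pos: [0.4718, 0.2028, 0.2249]
ee_rot: [3.14, -0.002, -1.571]
force: [1.6, 1.1, -0.2]
width: 0.0526
gripper_force: 0.0
```

Call:
{"api": "arm_command", "payload": {
  "commands": [
    {"tx": -0.1, "ty": 0, "tz": -0.1, "twist": 0},
    {"tx": -0.25, "ty": 0, "tz": -0.2, "twist": 0},
    {"tx": -0.4, "ty": 0, "tz": -0.2, "twist": 0},
    {"tx": -0.55, "ty": 0, "tz": -0.2, "twist": 0},
    {"tx": -0.7, "ty": 0, "tz": -0.2, "twist": 0},
    {"tx": -0.8, "ty": 0, "tz": -0.2, "twist": 0},
    {"tx": -0.8, "ty": 0, "tz": -0.2, "twist": 0},
    {"tx": -0.8, "ty": 0, "tz": -0.2, "twist": 0}
  ]
}}

```text
t: 24.25
eef_pos: [0.472, 0.4046, 0.2731]
ee_rot: [3.141, -0.002, -1.569]
force: [-1.2, -0.4, -0.3]
width: 0.0526
gripper_force: 0.0
```

```bash
python3 - <<'E'
from station import *
from h import *
near={'lid_small':(428,165,.072),'lid_medium':(353,164,.082),'lid_large':(233,223,.092)}
for c in ('top','scene'):
    im=grab_frame(c);cal=calibration(c);hsv=cv2.cvtColor(im,cv2.COLOR_RGB2HSV)
    cv2.imwrite(f'pics/{c}7.png',im[:,:,::-1])
    _,lab,st,_=cv2.connectedComponentsWithStats(((hsv[...,0]<20)&(hsv[...,1]>75)).astype(np.uint8))
    for n,z in (('lid_small',.072),('lid_medium',.082),('lid_large',.092)):
        g={'lid_small':(.634,-.282),'lid_medium':(.631,-.093),'lid_large':(.472,.203)}[n]
        u=proj(np.array([[*g,z+.018]]),cal)[0].astype(int)
        l=lab[u[1]-8:u[1]+9,u[0]-8:u[0]+9];l=l[l>0]
        if not len(l): print(c,n,'none');continue
        m=(lab==np.bincount(l).argmax()).astype(np.uint8);q=cv2.findContours(m,0,2)[0];cv2.fillPoly(m,q,1)
        cc,A=mcen(m);xy,A2=fit(n,cc,cal,z);print(c,n,np.round(xy,4),A,round(A2))
print(get_state()['t'],get_state()['eef_pos'])
E
```

```text
top lid_small [ 0.6338 -0.2816] 628.0 651
top lid_medium [ 0.6303 -0.0918] 1082.0 1104
top lid_large [0.4728 0.2027] 1648.0 1731
scene lid_small [ 0.6352 -0.2809] 516.0 585
scene lid_medium [ 0.6317 -0.0908] 799.0 899
scene lid_large [0.4729 0.2051] 844.0 977
24.35 [0.4722415  0.4030128  0.27395817]
```

View pics/scene7.png

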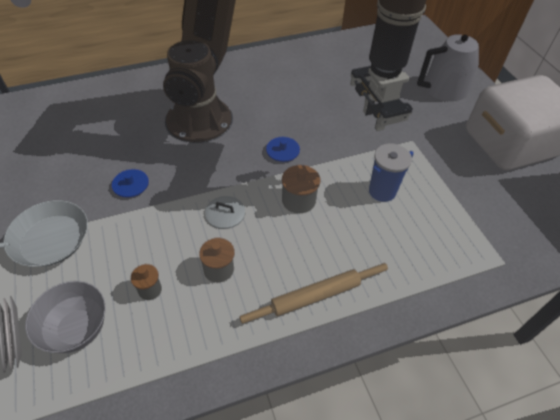

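View pics/top7.png

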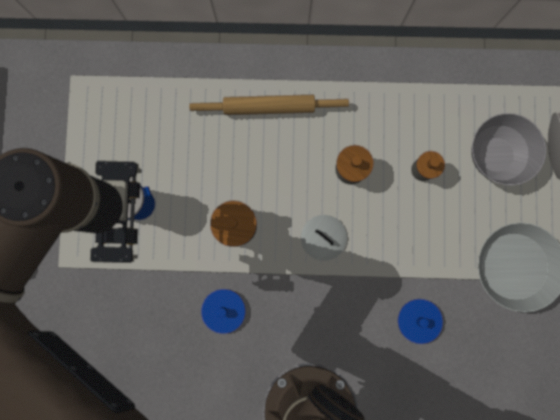

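All three lids are level and sit within about 3 mm of where the canisters were measured at the start. The jug, pan lid and rolling pin haven't moved. I'm handing in.

```bash
python3 -c "
from station import *
print(job_done())"
```

```text
the job is handed in; nothing more can be done
None
```

I put each wooden lid on its own canister and handed the job in at about 24 s of robot time; the last pictures show all three level and seated and nothing else moved, but no verdict came back.

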